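Unclip the supply box and lay its lid aside

TASK

Open the supply box: push both sprung clips outward until they flip fully open while the lid still sits on the box, then lift the lid off by its handle and set it down gently (lower it, do not drop it) on the cork mat, handle up, centred, with its long sides along the mat's long sides. Leave the clips open, let go of the lid, and do not disturb the tape roll, glue bottle, spray bottle or jar.

Things in the scene. Friction and masses are not known exactly. Their poses are not given: they have to be found in the camera images.
- supply_box: grey plastic box fixed to the table, 120 (its x) x 160 (its y) mm, rim 60 mm high, walls 4 mm; origin: centre of its underside, on the table, z up. It stands left or right of the table's middle, turned by up to 0.3 rad. A loose lid covers it; a steel clip on each short end (+y: left clip, -y: right clip) laps 10 mm over the lid's edge, 2 mm above it, and holds it down
- clip_left (a joint): left clip (box's +y end), rad: 0 = shut, upright; 2.0 = stop, open, folded outward (box's +y) and down, out to 150 mm from the box's centre. Pivot: level, along the box's x, 85 mm from the box's centre, 40 mm above the table. Over-centre spring: below 0.45 rad it springs shut, beyond it snaps open by itself and stays. About 4 N at the tab starts it
- clip_right (a joint): the same for the right clip (box's -y end), which turns outward to the box's -y
- clip_left_tab (a point): inner face of the left clip's tab: flat upright steel tab, 44 mm wide (box's x), 3 mm thick, standing up from the clip's lip (lip's top 74 mm above the table) to 111 mm above the table; this point: 92 mm above the table, 91 mm from the box's centre when shut; moves with the clip. Push it outward from inside, above the lip; 59 mm free between it and the handle's end
- clip_right_tab (a point): the same point on the right clip's tab
- lid_grip (a point): centre of the lid's handle: black bar 16 mm thick (lid's x), 64 long (y), 14 high, on two posts; point axes = lid's, at the start the box's. It is 28 mm above the lid plate's top, 96 mm above the table at the start, over the box's centre. Lid: grey, 136 (x) x 176 (y) x 8 mm, about 0.25 kg, with a 102 x 142 x 5 mm plug below that has 5 mm play in the box
- lid: the same loose lid; origin: centre of its plug's underside, 41 mm below lid_grip
- rest_mat: flat cork mat fixed to the table, 170 mm (its x) by 210 mm (its y), 4 mm thick; origin: centre of its underside, on the table. It lies on the other side of the table's middle from the box, turned by up to 0.25 rad. With the lid lying on it, lid_grip is 45 mm above the table
- tape_roll: bystander: roll of masking tape lying flat, 104 mm across, 25 mm high; origin: centre of its underside
- glue: bystander: standing glue bottle with orange cap, 94 mm high; origin: centre of its underside
- spray: bystander: standing white spray bottle, 28 mm across, 82 mm high; origin: centre of its underside
- small_jar: bystander: standing small jar with white cap, 31 mm across, 42 mm high, behind the work to the right; origin: centre of its underside
Mind the look-alikes: they are no part of the job. Of the things that look like the lid, the larger one is meant.

How it is judged (in metres and radians):
On the way, in this order (a step that is already met when the one before it is completed fails the run):
1. both clips are flipped fully open (over 1.7 rad) while the lid still sits on the box (value of joint each of clip_left, clip_right above 1.7 rad and z of lid_grip in the frame of supply_box below 0.102 m and horizontal distance between lid_grip and supply_box below 0.012 m), for 0.2 s.
2. the lid is lifted clear of the box, at least 20 mm (z of lid_grip in the frame of supply_box above 0.116 m), for 0.1 s.
3. the lid is lowered, still held, to within 10 mm of lying on the mat (contact force between lid and the fingers above 0.5 N and z of lid_grip in the frame of rest_mat below 0.055 m and horizontal distance between lid_grip and rest_mat below 0.04 m), for 0.05 s.
At the end, for the whole second after the job is handed in: Both clips stand open (over 1.7 rad); the lid lies at rest and flat on the mat, handle up, its centre within 25 mm of the mat's centre and its long sides within 0.17 rad (10 degrees) of the mat's (value of joint each of clip_left, clip_right above 1.7 rad and horizontal distance between lid_grip and rest_mat below 0.025 m and z of lid_grip in the frame of rest_mat between 0.041 and 0.049 m and angle between lid_grip's own z axis and vertical below 0.08 rad and angle between the y axis of lid_grip and the y axis of rest_mat, either way round below 0.17 rad and linear speed of lid below 0.02 m/s); the robot touches nothing.
It fails at once if the lid is forced up more than 12 mm with a clip not yet open (z of lid_grip in the frame of supply_box above 0.108 m and value of joint any of clip_left, clip_right below 1.2 rad).
It fails at once if a bystander is moved more than 20 mm or knocked over (distance of any of tape_roll, glue, spray, small_jar from where it was at the start of the episode above 0.02 m or angle between any of glue, spray, small_jar's own z axis and vertical above 0.5 rad).
It also fails if it takes over 58 s, if anything falls off the work surface, if the arm or the gripper's body presses on something with over 40 N, if the wrist force passes 120 N, or if a joint passes its speed limit or range.

ROBOT

A 6-joint arm with a two-finger parallel gripper is mounted at the origin on a cart in front of the work surface, level with it; the furniture and walls round the work are solid. World frame = base frame: x ahead of the robot, y to its left, z up, the work surface at z = 0. Lengths are in mm, angles in rad, forces in N, time in s.
With the tool pointing down it reaches from about 350 to 875 mm from the base axis. Payload 4.2 kg.
Tool frame: the origin (TCP) lies at the very end of the fingers, on their centre line; the grasp point (between the pads) lies 19 mm behind it; z points along the fingers, y is the direction in which the jaws open and shut (so a half turn about z gives the same grasp; the last joint's range is limited). The gripper opens to 85 mm and grips with 20 to 120 N. Pads are 22 mm wide; open, the fingers measure 114 mm over their backs; the gripper's body (76 mm by 85 mm) begins 54 mm behind the grasp point. The pads swing forward as they close: fully open they stand 13 mm farther back than shut.
Start: joints at [1.362, 0.385, 0.008, 0, -1.194, -0.259], TCP at [281.794, 557.845, 198.112] pointing down, gripper open.
Joint ranges: [-3.14, 3.14], [-1.21, 2.06], [-1.07, 1.41], [-3.16, 2.05], [-2.99, -0.16], [-3.1, 3.1]. Speed limits (rad/s): [2.79, 2.79, 3.14, 3.14, 3.14, 3.14].

INTERFACE

Orientations are given as a unit quaternion [x, y, z, w].
In Python, from bench import arm gives the robot as it stands.
- The arm moves only by the tool apply_moves, never from a script. Its argument "plan" is one flat list of numbers, 5 for each row, row after row: the gripper's target within -1 to 1 (shut at 1, half-way at 0, fully open at -1), then the shift along the world's x, y, z in m, then the turn about the world's z in degrees. A call has 1 to 8 rows; each row is the pose to reach, as a shift and turn from the pose commanded when the call began; what a row does not reach only later rows make up. A row lasts 1/12 s, in which the tool goes at most 41.7 mm and 7.16 degrees, less where a joint would pass 70% of its speed; a pose out of reach is approached as far as the arm can. A call with a gripper value outside its range is refused whole. The fingers move at their own pace and stop on an object; the grip force is fixed at half the most. Time passes only in rows, so rows that repeat a pose let the fingers close. It gives the time, the measured TCP pose, the force and the opening at its end, in the units of the state.
- arm.read_state(): the state, without advancing time (a new reading comes with each control period).
- arm.get_image(name): name is "scene" or "top" or "wrist"; returns a dict with "color" (420x560x3 uint8, red, green, blue), "range_z" (420x560 float32, mm along the optical axis (not along the pixel's ray), 0 where there is no reading), "camera_matrix" (3x3 intrinsics, pixels), "camera_from_world" (4x4, takes a point from world to camera coordinates); the wrist camera has in their place "mount" (4x4, takes a point from camera to tool coordinates, whose origin is the TCP and whose axes are the flange's). Camera axes: x right, y down, z forward; pixel columns grow to the right and rows downward; lengths in mm; the calibration is good to about 2 mm. A picture is of the moment at which its call begins: read the wrist's pose just before it.
- arm.job_done(): hands the job in, once; it reports no verdict.
The state is a dict: "clock": time; "joints": joint angles; "joint_vel": joint speeds; "joint_efforts": joint torques, N m; "position": TCP position; "ee_rot": TCP orientation; "contact_force": force on the tool from outside, world axes, zero at the start; "wrist_torque": the same for the moment, N m; "gripper_width": finger opening in mm.
Only numpy, scipy, OpenCV 4.12 (cv2) and the standard library are available. Lean on these libraries where they do the work, as an engineer would, in place of code of your own. Each camera call takes 0.05 s, during which the arm holds its last target.

## Working session

There is one attempt and no reset: what is moved stays moved. The work goes in short steps, Python scripts to look and compute and a tool call to move; the robot and the scene stay as the last step left them, time stands still between calls to the robot, and variables do not carry over. Pictures are saved under pics/ and viewed, and the job is handed in when it is done.

Besides the shell and the picture viewer there is one more tool, called by a JSON object that holds its "op" and its "data", one argument or row to a line. apply_moves: Moves the arm, as the interface text tells. Its arguments: {"type":"object","properties":{"plan":{"type":"array","items":{"type":"number"}}},"required":["plan"]}

```bash
ls; mkdir -p pics
python3 - <<'E'
from bench import arm
import cv2,numpy as np
print(arm.read_state())
for n in("scene","top","wrist"):
    d=arm.get_image(n); cv2.imwrite(f"pics/{n}0.png",d["color"][:,:,::-1]); np.savez(f"{n}0.npz",**d)
    print(n,d["camera_matrix"].tolist(),(d.get("camera_from_world") if n!="wrist" else d["mount"]).round(3).tolist(), (d["range_z"]>0).mean())
E
```

```text
pics
{'clock': 0.0, 'joints': array([ 1.36165127e+00,  3.85567848e-01,  6.61763017e-03, -5.04417499e-04,
       -1.19402607e+00, -2.58586207e-01]), 'joint_vel': array([-0.00090717, -0.00018426, -0.00213353, -0.00096913,  0.0003002 ,
       -0.00159289]), 'joint_efforts': array([-5.80243632e-04, -3.92289841e+01,  1.88402295e+01,  4.18617770e+00,
       -4.61134114e-03,  7.79671836e-06]), 'position': array([281.48221671, 557.2755789 , 197.01085803]), 'ee_rot': array([ 9.72755673e-01, -2.31830019e-01, -2.07403116e-04,  1.09544361e-03]), 'contact_force': array([-0.29431055,  0.05399313, -0.63971174]), 'wrist_torque': array([-0.08506315, -0.01451685,  0.01779313]), 'gripper_width': 85.31198200789464}
scene [[394.01904747591436, 0.0, 277.34692094191666], [0.0, 394.01904747591436, 215.03578139106727], [0.0, 0.0, 1.0]] [[0.52, -0.854, -0.019, -275.793], [-0.462, -0.261, -0.848, 314.556], [0.719, 0.449, -0.53, 504.715], [0.0, 0.0, 0.0, 1.0]] 0.9953528911564626
top [[518.8804026544005, 0.0, 277.86730357849467], [0.0, 518.8804026544005, 213.86460261553486], [0.0, 0.0, 1.0]] [[-0.024, -1.0, -0.0, 6.252], [-0.988, 0.024, -0.15, 567.117], [0.15, -0.003, -0.989, 1027.594], [0.0, 0.0, 0.0, 1.0]] 0.9961692176870748
wrist [[333.27777374365655, 0.0, 277.2785110895616], [0.0, 333.27777374365655, 211.83326280216534], [0.0, 0.0, 1.0]] [[-0.0, -0.946, -0.324, 83.635], [1.0, -0.0, 0.0, -0.544], [-0.0, -0.324, 0.946, -176.951], [0.0, 0.0, 0.0, 1.0]] 0.9960884353741497
```

View pics/top0.png

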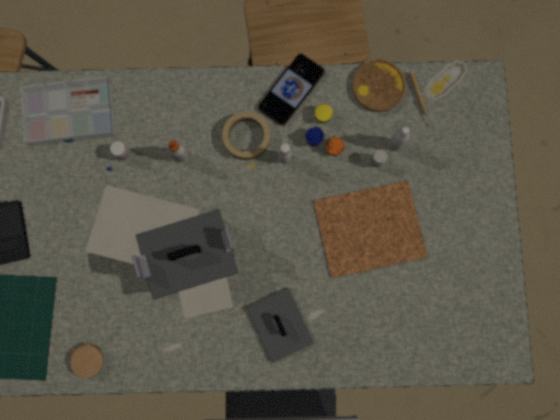

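View pics/scene0.png

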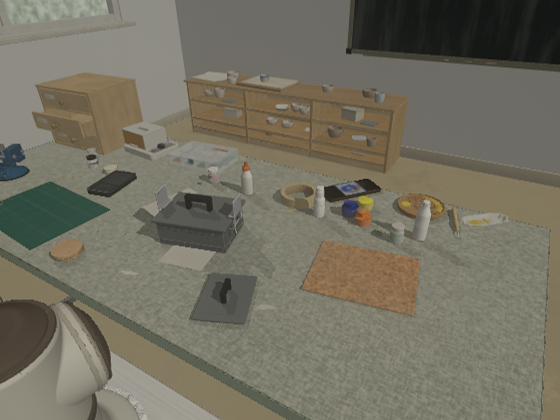

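View pics/wrist0.png

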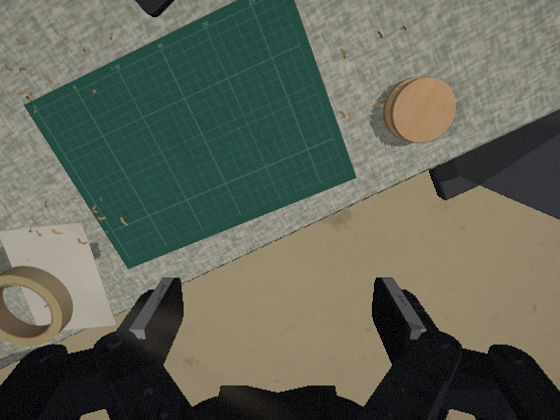

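Top view: the large lid, on the box, is at (185,253), with its handle at (185,253) and clip tabs at (141,266) and (229,240). The cork mat is at (370,228). A look-alike small lid lies on the table at (280,325), with its handle at (281,326). I choose the larger lid, on the box with the clips. Bystanders: tape (245,135), glue (177,148), spray (286,150), and jar (380,158).

```bash
cat > h.py <<'E'
import numpy as np,cv2
def load(n): return dict(np.load(n+".npz"))
def ray(d,uv):
    K=d["camera_matrix"];T=d["camera_from_world"];R=T[:3,:3];t=T[:3,3]
    r=np.linalg.inv(K)@np.array([uv[0],uv[1],1.]); return -R.T@t, R.T@r
def onz(d,uv,z):
    o,r=ray(d,uv); return o+r*(z-o[2])/r[2]
def proj(d,p):
    T=d["camera_from_world"]; c=T[:3,:3]@np.asarray(p,float)+T[:3,3]; q=d["camera_matrix"]@c; return q[:2]/q[2]
def tri(a,ua,b,ub):
    o1,r1=ray(a,ua);o2,r2=ray(b,ub)
    s,*_=np.linalg.lstsq(np.stack([r1,-r2],1),o2-o1,rcond=None)
    p1=o1+s[0]*r1;p2=o2+s[1]*r2; return (p1+p2)/2,np.linalg.norm(p1-p2)
def pts(d):
    z=d["range_z"];h,w=z.shape;u,v=np.meshgrid(np.arange(w),np.arange(h));K=d["camera_matrix"]
    P=np.stack([(u-K[0,2])/K[0,0]*z,(v-K[1,2])/K[1,1]*z,z],-1);T=d["camera_from_world"]
    return (P-T[:3,3])@T[:3,:3]
E
python3 - <<'E'
from h import *
for n in("top0","scene0"):
    d=load(n);im=d["color"];P=pts(d);hsv=cv2.cvtColor(im,cv2.COLOR_RGB2HSV)
    print(n)
    # mat: orange
    m=((hsv[...,0]<16)&(hsv[...,1]>90)&(hsv[...,2]>50)&(abs(P[...,2])<25)).astype(np.uint8)
    m=cv2.morphologyEx(m,cv2.MORPH_CLOSE,np.ones((5,5)));m=cv2.morphologyEx(m,cv2.MORPH_OPEN,np.ones((5,5)))
    c=max(cv2.findContours(m,0,1)[0],key=cv2.contourArea)
    w=np.array([onz(d,p[0],4)[:2] for p in c],np.float32)
    print("mat",cv2.minAreaRect(w),np.median(P[m>0][:,2]))
    # lid
    X=P[...,0];Y=P[...,1];Z=P[...,2]
    m=((Z>58)&(Z<80)&(Y>50)&(Y<400)&(X>200)&(X<560)&(hsv[...,1]<70)&(hsv[...,2]<90)).astype(np.uint8)
    m=cv2.morphologyEx(m,cv2.MORPH_OPEN,np.ones((3,3)))
    c=max(cv2.findContours(m,0,1)[0],key=cv2.contourArea)
    print("lid z",np.median(Z[m>0]))
    w=np.array([onz(d,p[0],68)[:2] for p in c],np.float32); print("lid",cv2.minAreaRect(w),cv2.minAreaRect(c))
    s=(Z>86)&(Z<118)&(Y>0)&(Y<400)&(X>200)&(X<600)
    k,l,st,ce=cv2.connectedComponentsWithStats(s.astype(np.uint8))
    for i in range(1,k):
        if st[i,4]>8:
            q=P[l==i];print(ce[i],st[i,4],q.mean(0).round(1),q[:,2].max().round(1))
            if st[i,4]>40: r=cv2.minAreaRect(q[:,:2].astype(np.float32));print("   ",r)
    # all objects above the table
d=load("top0");im=cv2.convertScaleAbs(d["color"],alpha=2.2)[:,:,::-1]
cv2.imwrite("pics/crop1.png",cv2.resize(im[190:370,70:330],None,fx=3,fy=3))
E
```

```text
top0
mat ((537.4755859375, -201.8729705810547), (169.49293518066406, 210.06771850585938), 10.689620018005371) 5.472053695946836
lid z 68.23986571676795
lid ((488.49102783203125, 177.51980590820312), (134.3927459716797, 176.03514099121094), 15.943036079406738) ((185.39999389648438, 253.79998779296875), (67.19861602783203, 89.99026489257812), 72.89727020263672)
[228.09859155 237.30985915] 71 [513.7  89.3 110.5] 114.9
    ((513.7514038085938, 89.39026641845703), (43.02590560913086, 5.985041618347168), 16.062641143798828)
[182.76325088 251.80212014] 283 [488.7 177.6 102.2] 107.3
    ((489.2219543457031, 178.24769592285156), (16.484628677368164, 63.989620208740234), 15.779682159423828)
[136.16666667 266.04166667] 120 [463.4 266.4 104. ] 115.7
    ((463.7201843261719, 267.2344055175781), (43.81325149536133, 7.232781887054443), 16.88142967224121)
scene0
mat ((533.3541870117188, -200.17095947265625), (169.1808319091797, 208.1040802001953), 10.813079833984375) 2.9538000101293505
lid z 66.64063284785753
lid ((466.1143493652344, 173.54373168945312), (148.3492889404297, 157.30091857910156), 30.378276824951172) ((196.45001220703125, 211.35000610351562), (68.30651092529297, 34.78965377807617), 8.130102157592773)
[160.54166667 192.85      ] 120 [458.8 266.9  98.9] 110.7
    ((460.11639404296875, 267.64501953125), (43.76137161254883, 5.703402519226074), 16.57120704650879)
[236.29292929 202.03030303] 99 [509.2  89.2  99.8] 111.4
    ((510.2182922363281, 90.02178955078125), (45.26542282104492, 5.619219779968262), 15.961043357849121)
[197.89908257 198.66513761] 218 [482.4 176.   97.2] 103.6
    ((484.9751892089844, 178.46910095214844), (18.165998458862305, 63.12002182006836), 19.13718032836914)
```

View pics/crop1.png

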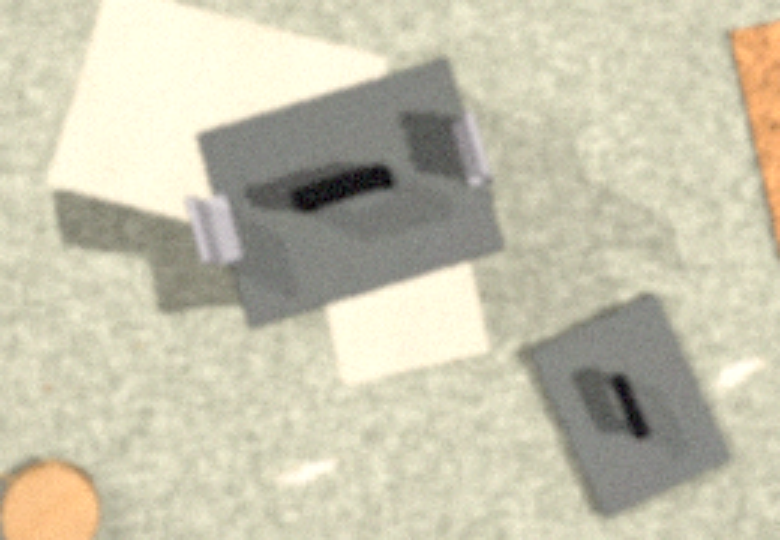

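{"op": "apply_moves", "data": {
  "plan": [1,0.195,-0.3,0.02,-47.4,1,0.195,-0.3,0.02,-47.4,1,0.195,-0.3,0.02,-47.4,1,0.195,-0.3,0.02,-47.4,1,0.195,-0.3,0.02,-47.4,1,0.195,-0.3,0.02,-47.4,1,0.195,-0.3,0.02,-47.4,1,0.195,-0.3,0.02,-47.4]
}}

```text
clock: 0.82
position: [463.6, 276.9, 216.8]
ee_rot: [0.797, -0.604, -0.0, 0.0]
contact_force: [0.7, 0.5, 0.1]
gripper_width: -0.1
```

{"op": "apply_moves", "data": {
  "plan": [1,0,0,0,0,1,0,0,0,0,1,0,0,0,0,1,0,0,0,0]
}}

```text
clock: 1.15
position: [462.6, 279.5, 216.4]
ee_rot: [0.798, -0.603, -0.0, 0.0]
contact_force: [0.1, 0.9, 0.3]
gripper_width: -0.2
```

```bash
cat >> h.py <<'E'
from scipy.spatial.transform import Rotation as Rn
def wgrab(tag):
    from bench import arm
    s=arm.read_state();d=arm.get_image("wrist")
    T=np.eye(4);T[:3,:3]=Rn.from_quat(s["ee_rot"]).as_matrix();T[:3,3]=s["position"]
    d["camera_from_world"]=np.linalg.inv(T@d["mount"]); np.savez(tag+".npz",**d)
    cv2.imwrite(f"pics/{tag}.png",cv2.convertScaleAbs(d["color"],alpha=1.8)[:,:,::-1])
    x=T[:3,0];print(s["clock"],s["position"].round(1),"toolx yaw",np.degrees(np.arctan2(x[1],x[0])).round(2),s["contact_force"].round(1),s["gripper_width"].round(1),s["joints"].round(2));return d
E
python3 -c "
from h import *
wgrab('w1')"
```

```text
Traceback (most recent call last):
  File "h.py", line 25, in wgrab
    x=T[:3,0];print(s["clock"],s["position"].round(1),"toolx yaw",np.degrees(np.arctan2(x[1],x[0])).round(2),s["contact_force"].round(1),s["gripper_width"].round(1),s["joints"].round(2));return d
                                                                                                                                         ^^^^^^^^^^^^^^^^^^^^^^^^
AttributeError: 'float' object has no attribute 'round'
```

View pics/w1.png

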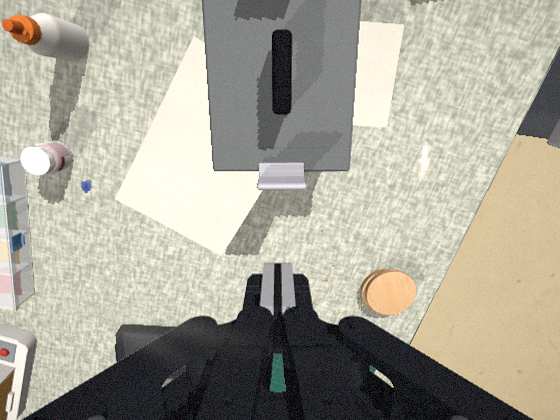

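The wrist view shows the big lid, with its handle at (282,72), and the left clip tab at (281,177), nearly aligned with the tool. Next I measure with this image.

```bash
sed -i 's/s\["gripper_width"\].round(1)/round(float(s["gripper_width"]),1)/' h.py
cat > m.py <<'E'
from h import *
import sys
d=wgrab(sys.argv[1]) if len(sys.argv)>2 else load(sys.argv[1])
im=d["color"];P=pts(d);hsv=cv2.cvtColor(im,cv2.COLOR_RGB2HSV);X,Y,Z=P[...,0],P[...,1],P[...,2]
reg=(X>330)&(X<640)&(Y>10)&(Y<330)
v=np.arange(420)[:,None]*np.ones(560); reg&=v<255
for nm,lo,hi in(("hi",85,125),("lid",60,76)):
    s=reg&(Z>lo)&(Z<hi)
    k,l,st,ce=cv2.connectedComponentsWithStats(s.astype(np.uint8))
    for i in range(1,k):
        if st[i,4]>60:
            q=P[l==i];h=np.median(q[:,2]);c=max(cv2.findContours((l==i).astype(np.uint8),0,1)[0],key=cv2.contourArea)
            print(nm,ce[i].round(0),st[i,4],"z",h.round(1),np.percentile(q[:,2],[2,98]).round(1),"cloud rect",[np.round(t,1) for t in cv2.minAreaRect(q[:,:2].astype(np.float32))])
E
python3 m.py w1
python3 - <<'E'
from h import *
# handle triangulation: centroid of black bar top in wrist vs top
a=load("w1");b=load("top0")
def hb(d,box):
    g=cv2.cvtColor(d["color"],cv2.COLOR_RGB2GRAY);x0,y0,x1,y1=box
    m=np.zeros_like(g);m[y0:y1,x0:x1]=g[y0:y1,x0:x1]<18
    k,l,st,ce=cv2.connectedComponentsWithStats(m);i=1+np.argmax(st[1:,4]);print(st[i],ce[i])
    c=max(cv2.findContours((l==i).astype(np.uint8),0,1)[0],key=cv2.contourArea);return np.array(cv2.minAreaRect(c)[0]),c
ua,ca=hb(a,(265,15,300,125));ub,cb=hb(b,(160,235,210,270))
print(tri(a,ua,b,ub))
for d,c in((a,ca),(b,cb)):
    print(cv2.minAreaRect(np.array([onz(d,p[0],101)[:2] for p in c],np.float32)))
E
```

```text
hi [281.  71.] 1663 z 103.6 [100.  105.5] cloud rect [array([487.8, 179.9]), array([16. , 63.2]), np.float64(16.1)]
hi [281. 184.] 559 z 110.3 [ 85.3 112.8] cloud rect [array([462.4, 268.8]), array([43.6,  5.9]), np.float64(16.2)]
lid [281.  84.] 23740 z 69.1 [67.4 74.1] cloud rect [array([483.3, 195.3]), array([136.8, 150.7]), np.float64(16.1)]
[ 272   30   19   84 1078] [281.00927644  71.83302412]
[168 246  32  14 188] [182.96808511 252.2393617 ]
(array([488.87771174, 178.49949823,  90.39270433]), np.float64(0.8903143794174248))
((488.142822265625, 180.55300903320312), (14.847338676452637, 62.26381301879883), 16.56804847717285)
((488.4572448730469, 176.42750549316406), (14.874896049499512, 61.21073913574219), 16.49607276916504)
```

{"op": "apply_moves", "data": {
  "plan": [1,0.0085,-0.042,0,0,1,0.0085,-0.042,0,0,1,0.0085,-0.042,-0.04,0,1,0.0085,-0.042,-0.08,0,1,0.0085,-0.042,-0.1,0,1,0.0085,-0.042,-0.1,0,1,0.0085,-0.042,-0.1,0]
}}

```text
clock: 1.78
position: [471.3, 237.4, 116.3]
ee_rot: [0.798, -0.602, 0.0, 0.001]
contact_force: [0.5, 0.1, 1.0]
gripper_width: -0.1
```

```bash
python3 -c "
from h import *
wgrab('w2')"
```

```text
1.7833 [471.3 237.4 116.3] toolx yaw -74.08 [0.5 0.1 1. ] -0.1 [ 0.77  0.3  -0.35  0.   -0.93 -0.5 ]
```

View pics/w2.png

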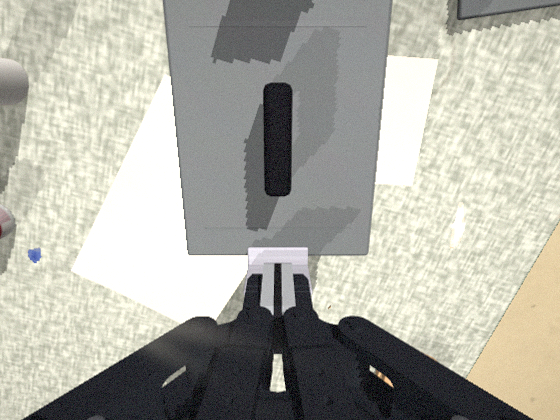

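The finger tip is over the lid's clear gap. The handle ends at (277,195), the lip is at (277,258), and the tab is behind the fingers. Now I descend and push outward.

{"op": "apply_moves", "data": {
  "plan": [1,0,0,-0.015,0,1,0,0,-0.03,0,1,0,0,-0.03,0]
}}

```text
clock: 2.08
position: [471.3, 237.2, 86.6]
ee_rot: [0.798, -0.603, -0.0, 0.0]
contact_force: [-0.6, -0.8, -0.6]
gripper_width: 0.1
```

{"op": "apply_moves", "data": {
  "plan": [1,-0.0028,0.01,0,0,1,-0.0045,0.016,0,0,1,-0.006,0.022,0,0,1,-0.0078,0.028,0,0,1,-0.0095,0.034,0,0,1,-0.0115,0.042,0,0,1,-0.0135,0.048,0,0,1,-0.015,0.054,0,0]
}}

```text
clock: 2.75
position: [456.4, 291.6, 86.7]
ee_rot: [0.798, -0.603, 0.0, 0.0]
contact_force: [-0.0, -0.1, -0.4]
gripper_width: -0.1
```

```bash
python3 -c "
from h import *
wgrab('w3')
from bench import arm
d=arm.get_image('scene');np.savez('scene3.npz',**d)
cv2.imwrite('pics/s3.png',cv2.resize(cv2.convertScaleAbs(d['color'],alpha=1.8)[130:290,100:300,::-1],None,fx=3.5,fy=3.5))"
```

```text
2.75 [456.4 291.6  86.7] toolx yaw -74.18 [-0.  -0.1 -0.4] -0.1 [ 0.87  0.35 -0.35  0.   -0.87 -0.59]
```

View pics/s3.png

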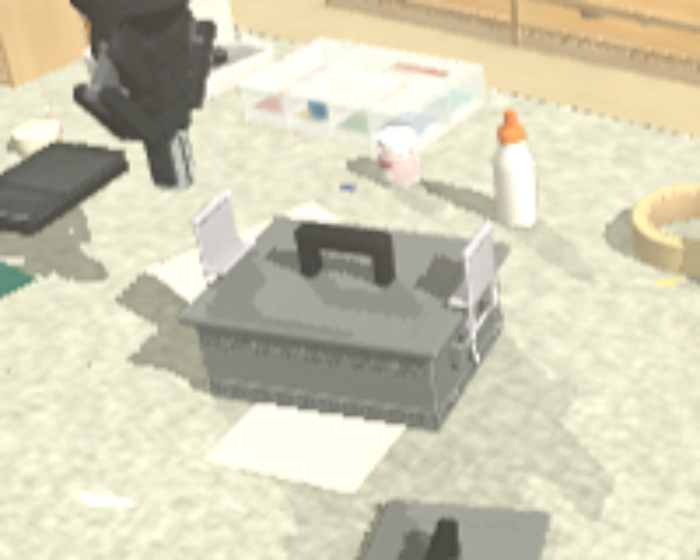

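```bash
python3 -c "
from h import *
d=load('scene3')
for p in [(456.4,291.6,86.7),(462.4,268.8,110),(471,237,87)]: print(p,proj(d,p),(proj(d,p)-[100,130])*3.5)
print(pts(d)[int(130+170/3.5),int(100+175/3.5)])
"
```

```text
(456.4, 291.6, 86.7) [153.10784767 195.37179356] [185.87746685 228.80127747]
(462.4, 268.8, 110) [160.27894612 187.71900275] [210.97631143 202.01650961]
(471, 237, 87) [174.79382403 198.23595728] [261.77838411 238.82585048]
[451.20373461 282.98615624 136.1762909 ]
```

View pics/w3.png

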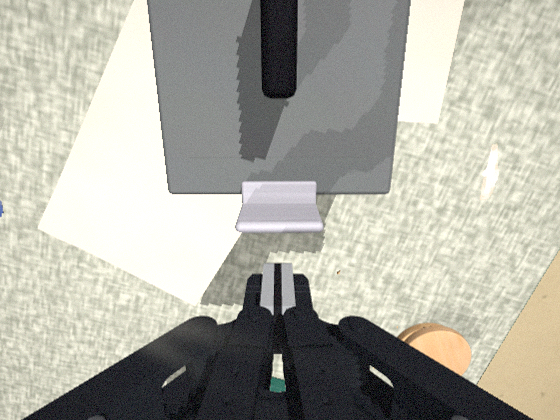

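```bash
python3 -c "
from h import *
d=load('w3');w=load('w1')
print(proj(d,(456.4,291.6,86.7)),proj(w,(462.6,279.5,216.4)))
z=d['range_z'];print(z[262:300:4,272:286:4])
P=pts(d);print(P[262:300:4,270].round(0))
s=load('scene3');P=pts(s);
for v in range(176,190): print(v,P[v,142:158:3,2].round(0),P[v,148].round(0))
"
```

```text
[278.05191616 248.62283305] [278.14064626 248.54550669]
[[292.9324  292.68436 292.44427 293.54327]
 [152.18578 151.33386 150.58443 150.26096]
 [148.07924 148.47461 147.61192 147.71898]
 [145.2889  145.38516 144.44319 144.67328]
 [141.01631 141.30037 142.0058  141.81754]
 [137.86856 138.2065  138.24959 139.12582]
 [136.14793 136.22612 136.52333 135.13632]
 [132.51225 131.59535 132.94196 133.89839]
 [130.46783 129.71144 129.81638 129.7477 ]
 [127.24088 127.60358 126.5616  126.58305]]
[[449. 344.   2.]
 [463. 282. 129.]
 [463. 282. 132.]
 [463. 282. 135.]
 [463. 282. 139.]
 [463. 282. 142.]
 [463. 282. 145.]
 [463. 282. 148.]
 [463. 282. 151.]
 [462. 282. 154.]]
176 [143. 144. 144. 141. 136.  -0.] [446. 282. 144.]
177 [ -1. 140. 140. 139. 135.  -1.] [447. 284. 140.]
178 [ -2. 139. 139. 137. 131.  -1.] [445. 281. 139.]
179 [ -1. 135. 137. 135. 130.  -2.] [444. 282. 137.]
180 [ -2. 133. 134. 132. 127.  -3.] [445. 283. 134.]
181 [ -0. 131. 132. 128. 126.  -1.] [444. 283. 132.]
182 [ -2. 127. 128. 124. 124.  -2.] [445. 285. 128.]
183 [ -2. 122. 127. 123.  -2.   0.] [443. 283. 127.]
184 [ -1.  -4. 120. 122.  -1.  -2.] [449. 291. 120.]
185 [-2. -3. -2. -2. -2. -0.] [600. 487.  -2.]
186 [-2. -1. -2. -4. -2. -1.] [595. 481.  -2.]
187 [-2. -3.  1. -1. -1.  0.] [588. 473.   1.]
188 [-2. -1. -1. -2.  0. -2.] [586. 471.  -1.]
189 [-2. -1. -0. -1. -0. -1.] [581. 465.  -0.]
```

Both cameras put the fingertips at about z 121 mm while the reported TCP is 87 mm, and the fingers passed over the tab without contact. The true finger ends therefore sit about 34 mm behind the reported TCP. I'll go back and descend in checked steps, using the measured tip.

{"op": "apply_moves", "data": {
  "plan": [1,0.008,-0.028,0,0,1,0.015,-0.0545,0,0,1,0.015,-0.0545,0,0,1,0.015,-0.0545,-0.008,0,1,0.015,-0.0545,-0.016,0,1,0.015,-0.0545,-0.016,0]
}}

```text
clock: 3.35
position: [470.5, 235.8, 68.6]
ee_rot: [0.798, -0.603, -0.001, 0.002]
contact_force: [-1.0, -0.1, -0.6]
gripper_width: -0.2
```

```bash
cat > tip.py <<'E'
import sys
from h import *
from bench import arm
t=sys.argv[1]
w=wgrab('w'+t)
d=arm.get_image('scene');np.savez('scene%s.npz'%t,**d)
x0,y0,sx,sy=map(int,(sys.argv[2:] or (100,130,200,160)))
cv2.imwrite('pics/s%s.png'%t,cv2.resize(cv2.convertScaleAbs(d['color'],alpha=1.8)[y0:y0+sy,x0:x0+sx,::-1],None,fx=3.5,fy=3.5))
st=arm.read_state()['position'];P=pts(d)
m=(np.hypot(P[...,0]-st[0],P[...,1]-st[1])<22)&(P[...,2]>st[2]-5)&(P[...,2]<st[2]+150)
print("scene pts near tool axis, z percentiles 0,2,10:",np.percentile(P[m][:,2],[0,2,10]).round(1),m.sum(),"tcp",st.round(1))
E
python3 tip.py 4
```

```text
3.35 [470.5 235.8  68.6] toolx yaw -74.21 [-1.  -0.1 -0.6] -0.2 [ 0.77  0.36 -0.4  -0.   -0.81 -0.5 ]
scene pts near tool axis, z percentiles 0,2,10: [65.  65.7 66.8] 625 tcp [471.3 236.6  69.9]
```

View pics/s4.png

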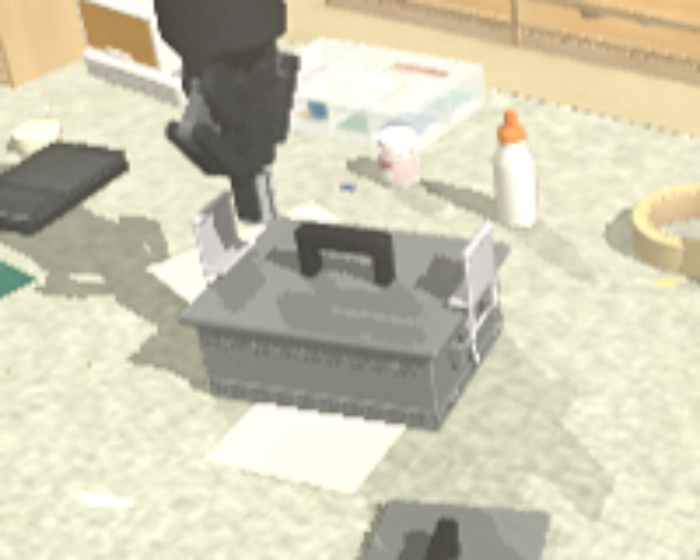

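The finger end at crop (252,218) is clearly above the lid though the TCP reads 70, which confirms a tip offset of about 33 mm. I go down another 16 mm.

{"op": "apply_moves", "data": {
  "plan": [1,0,0,-0.008,0,1,0,0,-0.016,0,1,0,0,-0.016,0]
}}

```text
clock: 3.7
position: [470.4, 235.7, 52.7]
ee_rot: [0.798, -0.603, -0.001, 0.002]
contact_force: [-1.1, -0.0, -1.3]
gripper_width: 0.1
```

```bash
python3 tip.py 5; python3 -c "
from h import *
P=pts(load('scene5'));
for u in (169,171,173,175): print(u,P[180:212,u,2].round(0))"
```

```text
3.7 [470.4 235.7  52.7] toolx yaw -74.21 [-1.1 -0.  -1.3] 0.1 [ 0.77  0.38 -0.42 -0.   -0.78 -0.5 ]
scene pts near tool axis, z percentiles 0,2,10: [64.6 65.8 66.8] 606 tcp [471.3 236.2  54.1]
169 [132. 147. 145. 143. 141. 138. 138. 135. 121. 117. 116. 112. 110. 108.
 107. 104. 100.  97.  94.  73.  73.  72.  73.  70.  67.  66.  67.  66.
  67.  66.  67.  65.]
171 [143. 141. 136. 140. 137. 136. 135. 132. 122. 118. 116. 113. 111. 110.
 107. 102.  99.  98.  94.  92.  85.  70.  65.  66.  68.  68.  67.  67.
  67.  67.  65.  67.]
173 [142. 139. 137. 136. 133. 130. 128. 123. 120. 118. 116. 114. 112. 109.
 107. 105. 101. 100.  96.  92.  86.  66.  67.  68.  66.  67.  66.  65.
  67.  68.  66.  68.]
175 [138. 136. 135. 133. 130. 128. 125. 121. 119. 118. 113. 111. 110. 107.
 103. 102.  99.  97.  95.  92.  87.  67.  66.  67.  68.  65.  67.  67.
  66.  67.  67.  67.]
```

View pics/s5.png

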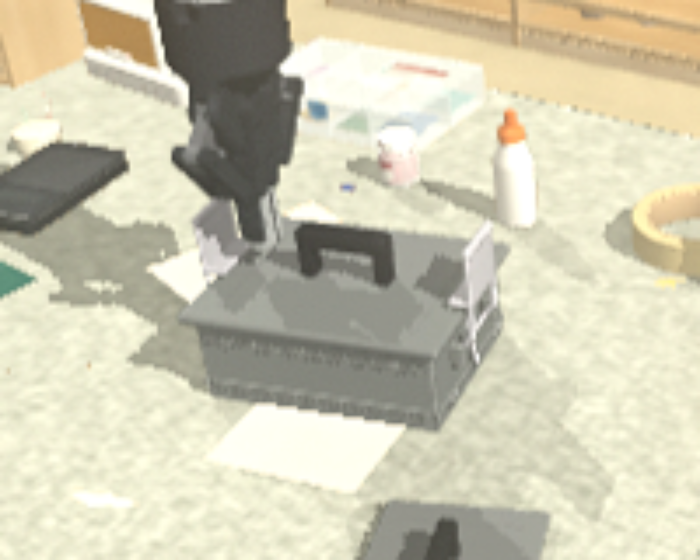

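The tip is at about z 87 with the TCP at 54 (offset 33 mm), between handle and tab. Now I push outward.

{"op": "apply_moves", "data": {
  "plan": [1,-0.0028,0.01,0,0,1,-0.0045,0.016,0,0,1,-0.006,0.022,0,0,1,-0.0078,0.028,0,0,1,-0.0095,0.034,0,0,1,-0.0115,0.042,0,0,1,-0.0135,0.048,0,0,1,-0.015,0.052,0,0]
}}

```text
clock: 4.47
position: [456.9, 290.2, 55.1]
ee_rot: [0.798, -0.603, -0.0, -0.001]
contact_force: [-0.8, -0.1, 0.3]
gripper_width: -0.0
```

```bash
python3 tip.py 6
```

```text
4.4667 [456.9 290.2  55.1] toolx yaw -74.16 [-0.8 -0.1  0.3] -0.0 [ 0.87  0.39 -0.39 -0.   -0.79 -0.59]
scene pts near tool axis, z percentiles 0,2,10: [51.4 60.  65.6] 655 tcp [456.8 290.   55.1]
```

View pics/s6.png

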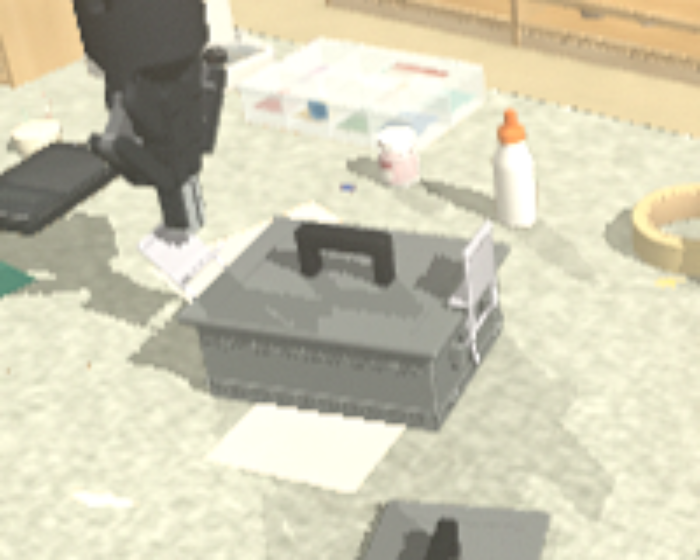

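The left clip is now folded outward, at crop (180,262). Next is the right clip.

{"op": "apply_moves", "data": {
  "plan": [1,0,0,0.035,0,1,0,0,0.06,0,1,0.01,-0.035,0.06,0,1,0.02,-0.07,0.06,0,1,0.03,-0.105,0.06,0,1,0.04,-0.14,0.06,0,1,0.048,-0.17,0.06,0,1,0.048,-0.17,0.06,0]
}}

```text
clock: 5.23
position: [505.1, 114.4, 114.9]
ee_rot: [0.796, -0.605, 0.0, 0.0]
contact_force: [0.3, 1.2, 0.1]
gripper_width: 0.0
```

```bash
python3 tip.py 7; python3 m.py w7
```

```text
5.2333 [505.1 114.4 114.9] toolx yaw -74.5 [0.3 1.2 0.1] 0.0 [ 0.54  0.28 -0.37  0.   -0.92 -0.27]
scene pts near tool axis, z percentiles 0,2,10: [146.4 149.2 158.9] 436 tcp [505.1 117.4 115. ]
hi [275. 202.] 1365 z 110.0 [ 86.5 112.9] cloud rect [array([512.9,  91.3]), array([43.7,  6.5]), np.float64(15.5)]
lid [288. 187.] 106 z 73.4 [61.5 75.9] cloud rect [array([509.3,  89.3]), array([34.8,  2.2]), np.float64(16.5)]
lid [277. 226.] 10289 z 69.0 [66.5 70.4] cloud rect [array([505.4, 118. ]), array([136.3,  47.8]), np.float64(15.7)]
```

View pics/s7.png

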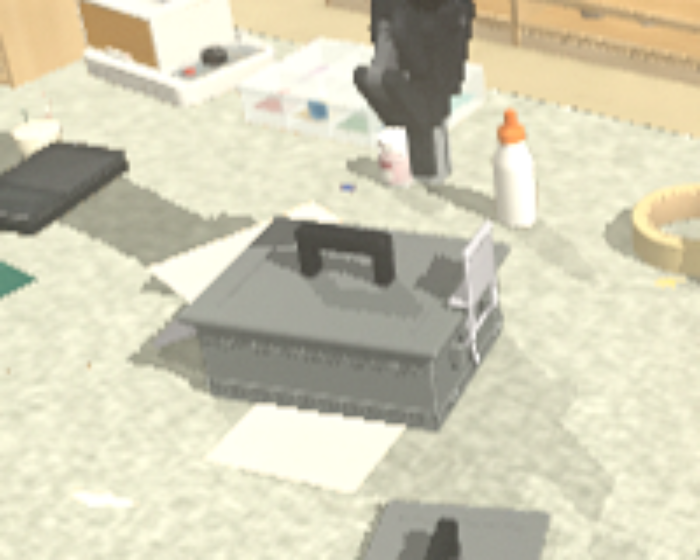

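View pics/w7.png

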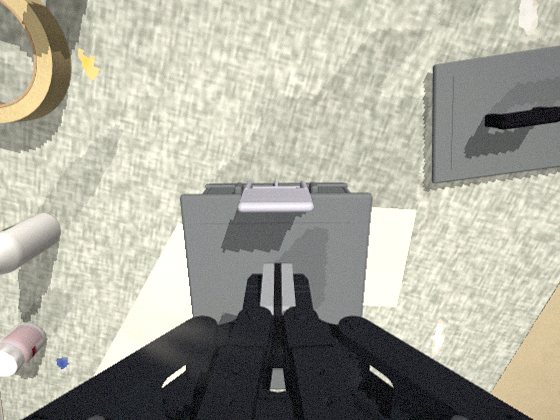

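The right tab is at wrist (276,200), ahead of the fingers, and the left clip is folded down. Now I descend and push toward box −y.

{"op": "apply_moves", "data": {
  "plan": [1,0,0.001,-0.03,0,1,0,0.001,-0.05,0,1,0,0.001,-0.061,0,1,0,0.001,-0.061,0]
}}

```text
clock: 5.67
position: [502.7, 119.6, 51.3]
ee_rot: [0.798, -0.603, -0.001, 0.002]
contact_force: [-0.0, -0.2, 0.0]
gripper_width: 0.1
```

{"op": "apply_moves", "data": {
  "plan": [1,0.0028,-0.01,0,0,1,0.0045,-0.016,0,0,1,0.006,-0.022,0,0,1,0.0078,-0.028,0,0,1,0.0095,-0.034,0,0,1,0.0115,-0.042,0,0,1,0.0135,-0.048,0,0,1,0.015,-0.052,0,0]
}}

```text
clock: 6.33
position: [520.0, 65.9, 54.1]
ee_rot: [0.797, -0.604, 0.0, 0.0]
contact_force: [0.5, 0.0, 0.0]
gripper_width: -0.2
```

```bash
python3 tip.py 8
```

```text
6.3333 [520.   65.9  54.1] toolx yaw -74.25 [0.5 0.  0. ] -0.2 [ 0.44  0.37 -0.43  0.   -0.77 -0.16]
scene pts near tool axis, z percentiles 0,2,10: [48.9 49.3 52.3] 450 tcp [520.   66.1  53.9]
```

View pics/s8.png

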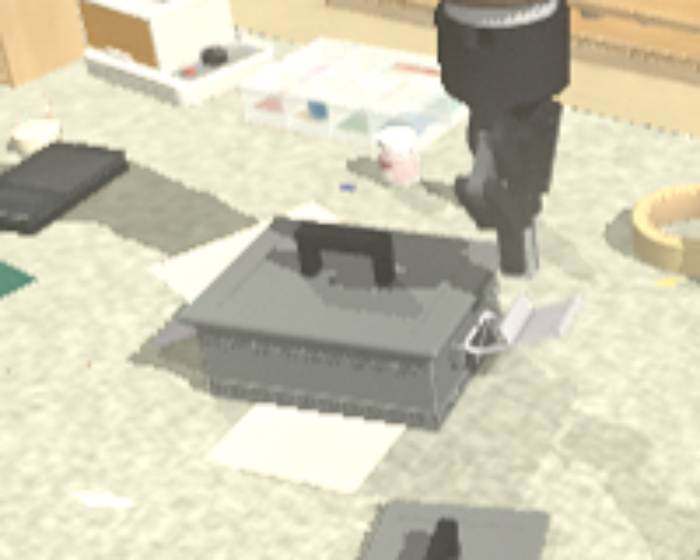

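Both clips are open: the right one is at crop (530,322), the left is folded. Next I rise, open the gripper and move over the handle.

{"op": "apply_moves", "data": {
  "plan": [1,0,0,0.04,0,-1,0,0,0.08,0,-1,-0.01,0.035,0.08,0,-1,-0.02,0.07,0.08,0,-1,-0.03,0.105,0.08,0,-1,-0.032,0.112,0.08,0.3,-1,-0.032,0.112,0.08,0.3,-1,-0.032,0.112,0.08,0.3]
}}

```text
clock: 7.1
position: [487.4, 179.3, 133.6]
ee_rot: [0.799, -0.601, 0.0, 0.0]
contact_force: [-0.5, 0.0, -0.2]
gripper_width: 82.8
```

{"op": "apply_moves", "data": {
  "plan": [-1,0,0,0,0,-1,0,0,0,0]
}}

```text
clock: 7.27
position: [487.8, 178.1, 133.5]
ee_rot: [0.799, -0.602, -0.0, 0.0]
contact_force: [0.5, -0.4, 0.3]
gripper_width: 85.8
```

```bash
python3 tip.py 9; python3 m.py w9
```

```text
7.2667 [487.8 178.1 133.5] toolx yaw -74.0 [ 0.5 -0.4  0.3] 85.8 [ 0.66  0.27 -0.34  0.   -0.96 -0.38]
scene pts near tool axis, z percentiles 0,2,10: [237.9 239.4 243.5] 142 tcp [487.9 178.2 133.6]
hi [277. 218.] 1722 z 103.5 [ 90.1 105.1] cloud rect [array([489.4, 173.4]), array([15.8, 50.4]), np.float64(15.5)]
lid [277. 169.] 27422 z 69.0 [67.5 70.5] cloud rect [array([495.1, 154.4]), array([136.3, 121.8]), np.float64(16.0)]
```

View pics/s9.png

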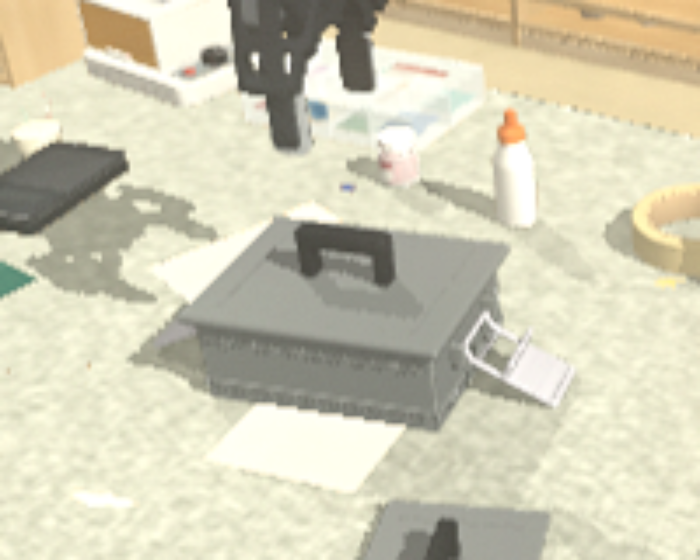

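View pics/w9.png

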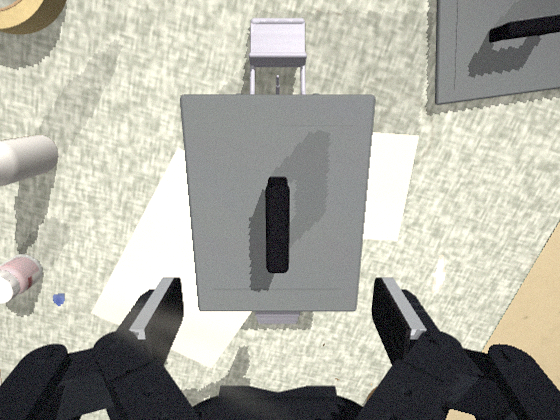

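The right clip is fully down, seen at wrist (278,45), and the handle at (277,222) is centred between the jaws. Now I descend.

{"op": "apply_moves", "data": {
  "plan": [-1,0,0.001,-0.035,0,-1,0,0.001,-0.065,0,-1,0,0.001,-0.08,0,-1,0,0.001,-0.089,0,-1,0,0.001,-0.089,0]
}}

```text
clock: 7.78
position: [486.8, 179.0, 42.8]
ee_rot: [0.799, -0.602, -0.001, 0.002]
contact_force: [-0.1, 1.4, -0.5]
gripper_width: 85.6
```

```bash
python3 tip.py 10
```

```text
7.7833 [486.8 179.   42.8] toolx yaw -73.97 [-0.1  1.4 -0.5] 85.6 [ 0.67  0.38 -0.45 -0.   -0.75 -0.39]
scene pts near tool axis, z percentiles 0,2,10: [65.  65.5 66.1] 324 tcp [488.5 180.3  45.3]
```

View pics/s10.png

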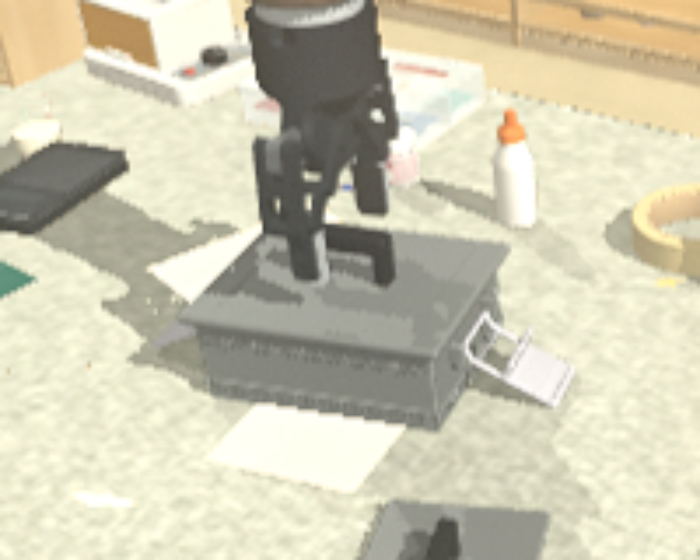

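View pics/w10.png

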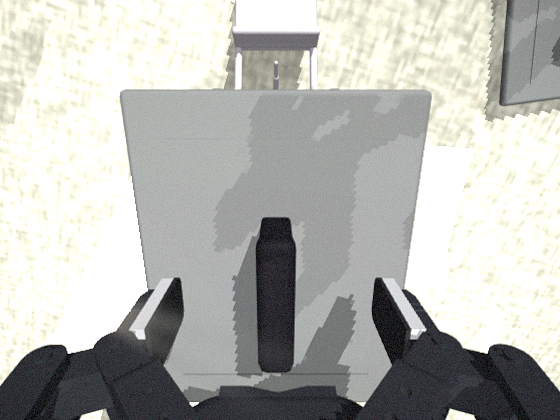

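The handle, at (276,295), lies between the jaws and the fingers are clear of the lid. Now I close.

{"op": "apply_moves", "data": {
  "plan": [1,0,0,0,0,1,0,0,0,0,1,0,0,0,0,1,0,0,0,0,1,0,0,0,0,1,0,0,0,0,1,0,0,0,0]
}}

```text
clock: 8.47
position: [487.8, 180.5, 45.2]
ee_rot: [0.799, -0.601, 0.0, -0.0]
contact_force: [-1.4, -0.4, 3.7]
gripper_width: 14.9
```

```bash
python3 tip.py 11
```

```text
8.4667 [487.8 180.5  45.2] toolx yaw -73.89 [-1.4 -0.4  3.7] 14.9 [ 0.67  0.38 -0.45  0.   -0.75 -0.39]
scene pts near tool axis, z percentiles 0,2,10: [64.7 65.7 66.7] 523 tcp [487.8 180.4  45.2]
```

View pics/s11.png

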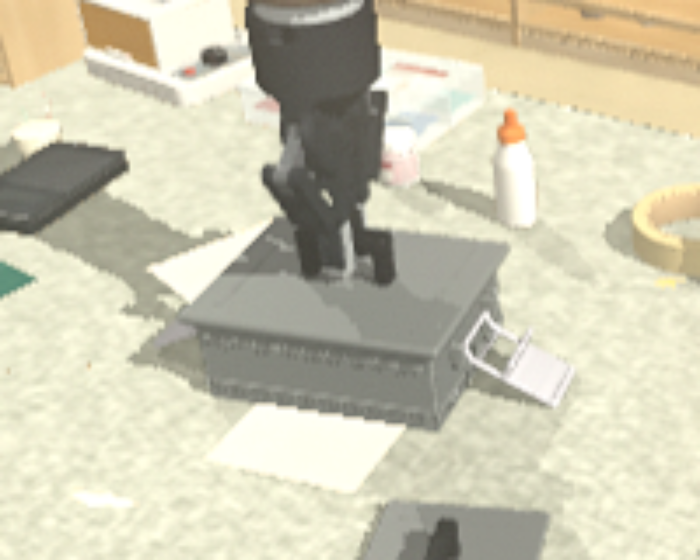

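The grip is at 14.9 mm on the bar. Now I lift.

{"op": "apply_moves", "data": {
  "plan": [1,0,0,0.008,0,1,0,0,0.02,0,1,0,0,0.035,0,1,0,0,0.05,0,1,0,0,0.07,0,1,0,0,0.085,0,1,0,0,0.1,0,1,0,0,0.1,0]
}}

```text
clock: 9.23
position: [489.2, 181.2, 147.6]
ee_rot: [0.799, -0.601, 0.001, -0.003]
contact_force: [0.7, 0.5, -2.1]
gripper_width: 15.1
```

```bash
python3 tip.py 12
```

```text
9.2333 [489.2 181.2 147.6] toolx yaw -73.88 [ 0.7  0.5 -2.1] 15.1 [ 0.67  0.25 -0.32  0.   -0.99 -0.39]
scene pts near tool axis, z percentiles 0,2,10: [165.9 166.7 167.6] 695 tcp [487.2 180.2 144.4]
```

View pics/s12.png

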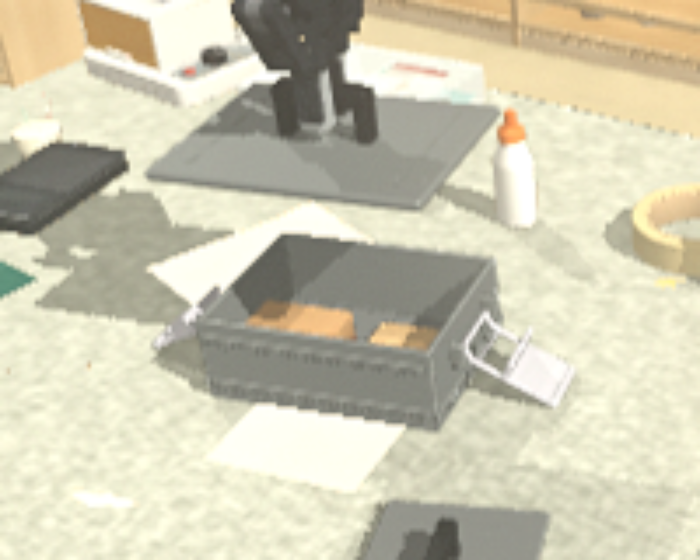

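View pics/w12.png

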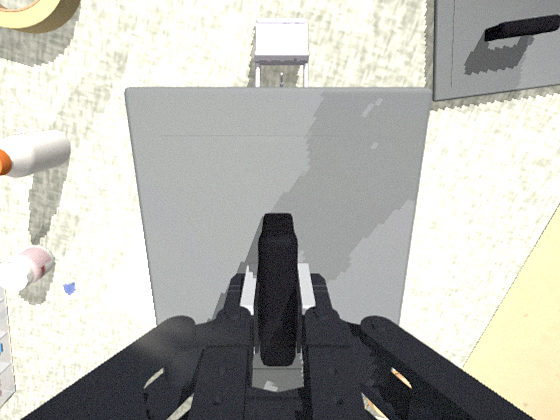

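The lid is held level and clear, and both clips are open. I carry it toward the mat, stopping part way to measure the mat with the wrist camera.

{"op": "apply_moves", "data": {
  "plan": [1,0.003,-0.02,0,0,1,0.007,-0.05,0,-1,1,0.011,-0.08,0,-2,1,0.015,-0.11,0,-4,1,0.019,-0.14,0,-5,1,0.022,-0.165,0,-5.3,1,0.024,-0.18,0,-5.3,1,0.024,-0.18,0,-5.3]
}}

```text
clock: 10.0
position: [510.3, -2.4, 142.8]
ee_rot: [0.769, -0.639, -0.001, 0.002]
contact_force: [0.2, -0.1, -2.5]
gripper_width: 15.0
```

```bash
python3 tip.py 13 150 130 280 170
```

```text
10.0 [510.3  -2.4 142.8] toolx yaw -79.43 [ 0.2 -0.1 -2.5] 15.0 [ 0.31  0.24 -0.35 -0.   -0.98 -0.13]
scene pts near tool axis, z percentiles 0,2,10: [163.3 163.7 164.6] 623 tcp [ 5.107e+02 -2.000e-01  1.432e+02]
```

View pics/w13.png

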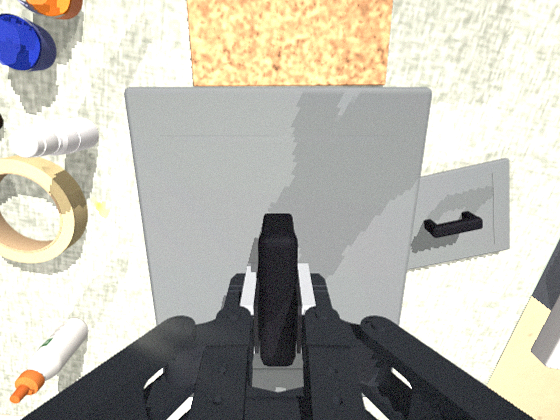

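Run:
```python
from h import *
d=load("w13");hsv=cv2.cvtColor(d["color"],cv2.COLOR_RGB2HSV)
m=((hsv[...,0]<18)&(hsv[...,1]>70)).astype(np.uint8);m[90:]=0;m[:,:130]=0;m[:,440:]=0
m=cv2.morphologyEx(m,cv2.MORPH_CLOSE,np.ones((9,9)));m=cv2.morphologyEx(m,cv2.MORPH_OPEN,np.ones((5,5)))
L=[];R=[]
for r in range(6,80,4):
    c=np.where(m[r])[0];L.append(onz(d,(c[0]-.5,r),4)[:2]);R.append(onz(d,(c[-1]+.5,r),4)[:2])
L=np.array(L);R=np.array(R)
for e in(L,R):
    vx,vy,x,y=cv2.fitLine(e.astype(np.float32),cv2.DIST_HUBER,0,.01,.01).ravel();print(x,y,np.degrees(np.arctan2(vy,vx)))
a=np.radians(10.7);ex=np.array([np.cos(a),np.sin(a)]);print("width",(R@ex).mean()-(L@ex).mean(),"mid ex",((R@ex).mean()+(L@ex).mean())/2, "top/scene ex",np.array([537.5,-201.9])@ex,np.array([533.4,-200.2])@ex,np.array([535.5,-201])@ex)
s=load("top0");st=load("scene0")
# two-view height: mat corners
def corners(d,z=4):
    P=pts(d);h=cv2.cvtColor(d["color"],cv2.COLOR_RGB2HSV)
    m=((h[...,0]<16)&(h[...,1]>90)&(h[...,2]>50)&(abs(P[...,2])<25)).astype(np.uint8)
    m=cv2.morphologyEx(m,cv2.MORPH_CLOSE,np.ones((5,5)));m=cv2.morphologyEx(m,cv2.MORPH_OPEN,np.ones((5,5)))
    c=max(cv2.findContours(m,0,1)[0],key=cv2.contourArea)
    w=np.array([onz(d,p[0],z)[:2] for p in c],np.float32)
    return [proj(d,(x,y,z)) for x,y in cv2.boxPoints(cv2.minAreaRect(w))]
for a_,b_ in zip(corners(s),corners(st)): print(tri(s,a_,st,b_))
```

```text
606.72906 -112.78671 -79.170746
440.27274 -147.216 -79.35646
width -169.90763503204113 mid ex 490.2327602706322 top/scene ex 490.66828849584516 486.95520927617173 488.87016285660496
(array([ 434.07341678, -113.54157093,    1.40294361]), np.float64(2.606810839653618))
(array([ 473.08800559, -319.59069936,    1.992944  ]), np.float64(3.7075953413517215))
(array([ 639.78389483, -287.8715455 ,    2.29121469]), np.float64(4.002021582757514))
(array([600.93358935, -81.86490462,   1.63834573]), np.float64(2.8811689942182817))
```

View pics/s13.png

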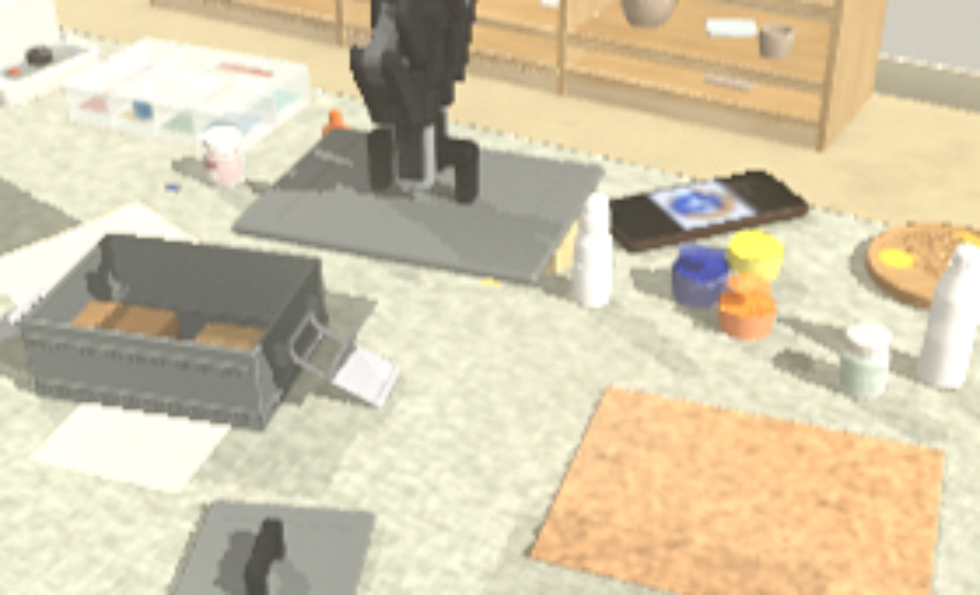

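Mat centre is about (537,−201) and its yaw of 10.7° matches the tool. I move over it.

{"op": "apply_moves", "data": {
  "plan": [1,0.004,-0.025,0,0,1,0.008,-0.06,0,0,1,0.012,-0.095,0,0,1,0.017,-0.13,0,0,1,0.021,-0.165,0,0,1,0.024,-0.185,0,0,1,0.026,-0.2,0,0,1,0.026,-0.2,0,0]
}}

```text
clock: 10.77
position: [537.8, -201.0, 143.5]
ee_rot: [0.77, -0.638, -0.001, 0.001]
contact_force: [0.5, 0.1, -2.3]
gripper_width: 14.7
```

{"op": "apply_moves", "data": {
  "plan": [1,0,0,-0.02,0,1,0,0,-0.04,0,1,0,0,-0.06,0,1,0,0,-0.07,0,1,0,0,-0.07,0]
}}

```text
clock: 11.18
position: [535.6, -198.0, 71.7]
ee_rot: [0.771, -0.637, -0.003, 0.002]
contact_force: [-0.0, -0.3, -1.8]
gripper_width: 15.0
```

```bash
python3 tip.py 14 230 170 220 160
python3 - <<'E'
from h import *
d=load("scene14");P=pts(d);g=cv2.cvtColor(d["color"],cv2.COLOR_RGB2HSV)
from bench import arm
t=arm.get_image("top");np.savez("top14.npz",**t)
cv2.imwrite("pics/t14.png",cv2.resize(cv2.convertScaleAbs(t["color"],alpha=1.8)[130:310,270:470,::-1],None,fx=3,fy=3))
for q in (d,t):
    P=pts(q);m=(abs(P[...,0]-537)<95)&(abs(P[...,1]+201)<110)&(P[...,2]>15)&(P[...,2]<70);print(np.median(P[m][:,2]),m.sum())
E
```

```text
11.1833 [ 535.6 -198.    71.7] toolx yaw -79.14 [-0.  -0.3 -1.8] 15.0 [-0.07  0.42 -0.29 -0.   -0.87  0.26]
scene pts near tool axis, z percentiles 0,2,10: [93.4 94.1 94.9] 456 tcp [ 538.2 -199.    74.9]
nan 0
nan 0
  return _methods._mean(a, axis=axis, dtype=dtype,
  ret = ret.dtype.type(ret / rcount)
```

View pics/t14.png

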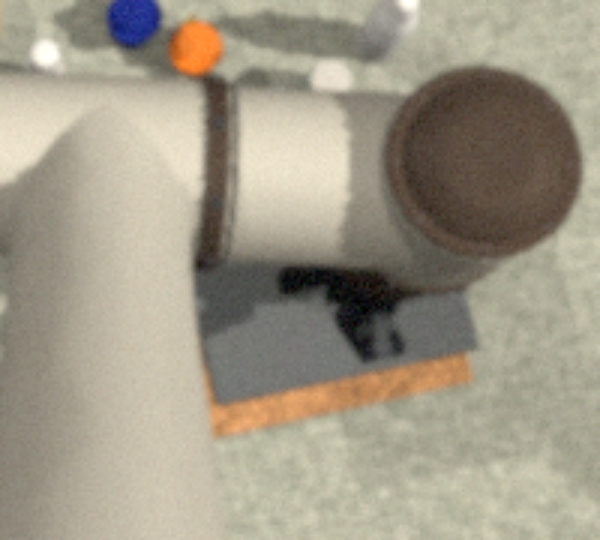

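View pics/s14.png

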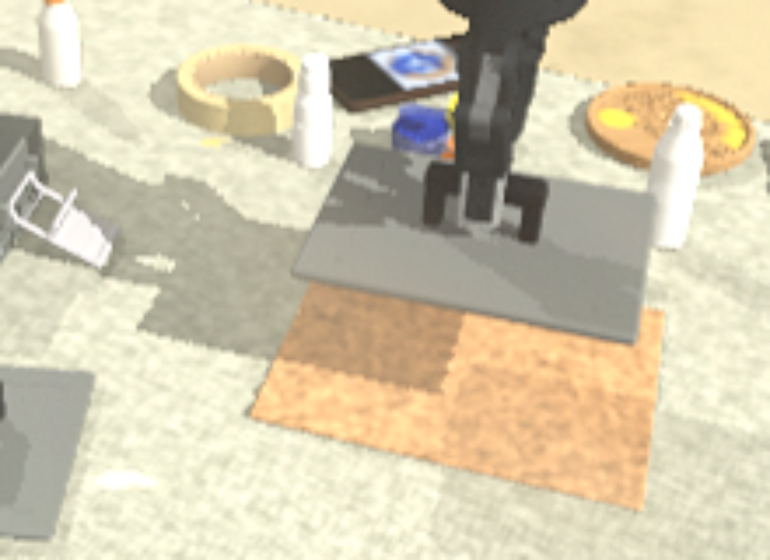

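The lid is level over the mat. I lower it in steps, expecting rest at a reported TCP z of about −6.

{"op": "apply_moves", "data": {
  "plan": [1,0,0,-0.02,0,1,0,0,-0.04,0,1,0,0,-0.055,0,1,0,0,-0.066,0,1,0,0,-0.07,0,1,0,0,-0.07,0]
}}

```text
clock: 11.83
position: [537.8, -199.7, 4.6]
ee_rot: [0.771, -0.637, -0.0, 0.0]
contact_force: [0.3, -1.1, -2.2]
gripper_width: 15.2
```

```bash
python3 tip.py 15 230 170 220 160
python3 - <<'E'
from h import *
from bench import arm
d=load("scene15");P=pts(d)
m=(abs(P[...,0]-537)<95)&(abs(P[...,1]+201)<110)&(P[...,2]>12)&(P[...,2]<45)
h=cv2.cvtColor(d["color"],cv2.COLOR_RGB2HSV);m&=h[...,1]<60
print(np.median(P[m][:,2]))
c=max(cv2.findContours(m.astype(np.uint8),0,1)[0],key=cv2.contourArea);z=np.median(P[m][:,2])
print(cv2.minAreaRect(np.array([onz(d,p[0],z)[:2] for p in c],np.float32)),"scene mat earlier 533.4,-200.2")
E
```

```text
11.8333 [ 537.8 -199.7    4.6] toolx yaw -79.19 [ 0.3 -1.1 -2.2] 15.2 [-0.07  0.51 -0.35  0.   -0.71  0.26]
scene pts near tool axis, z percentiles 0,2,10: [24.8 25.8 26.5] 392 tcp [ 538.8 -199.8    5.8]
27.002400926147914
((533.865478515625, -200.85064697265625), (139.3935089111328, 174.88357543945312), 10.90738582611084) scene mat earlier 533.4,-200.2
```

View pics/s15.png

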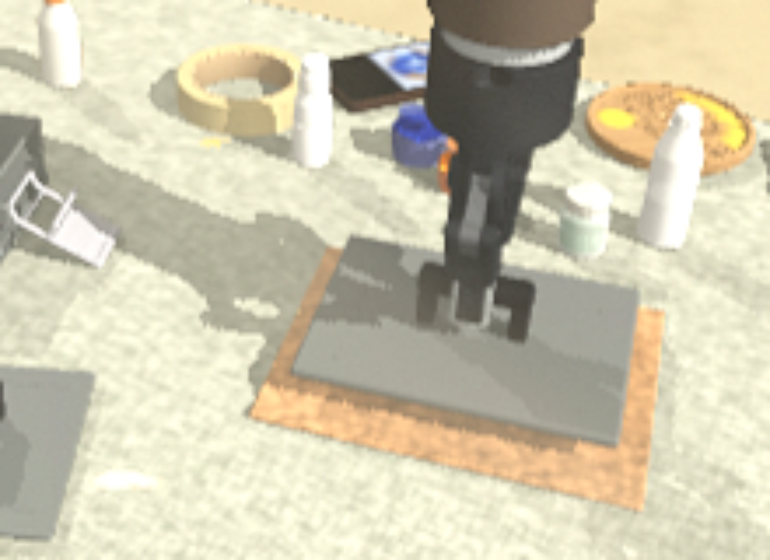

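Within the scene camera the lid and mat centres agree to 1 mm and 0.1°. About 10 mm remains, so I lower gently.

{"op": "apply_moves", "data": {
  "plan": [1,0,0,-0.002,0,1,0,0,-0.004,0,1,0,0,-0.006,0,1,0,0,-0.008,0,1,0,0,-0.009,0,1,0,0,-0.009,0,1,0,0,-0.009,0]
}}

```text
clock: 12.52
position: [537.6, -199.7, -4.4]
ee_rot: [0.771, -0.637, -0.0, 0.0]
contact_force: [-0.4, -0.1, -2.2]
gripper_width: 14.7
```

{"op": "apply_moves", "data": {
  "plan": [1,0,0,-0.001,0,1,0,0,-0.0015,0,1,0,0,-0.0015,0]
}}

```text
clock: 12.77
position: [537.8, -199.7, -5.7]
ee_rot: [0.771, -0.637, 0.0, -0.0]
contact_force: [0.1, -0.9, -1.3]
gripper_width: 14.8
```

{"op": "apply_moves", "data": {
  "plan": [1,0,0,-0.0005,0,1,0,0,-0.001,0,1,0,0,-0.001,0]
}}

```text
clock: 13.02
position: [537.8, -199.7, -5.8]
ee_rot: [0.771, -0.637, 0.0, 0.0]
contact_force: [-1.9, 1.1, 3.9]
gripper_width: 15.1
```

```bash
python3 tip.py 16 230 170 220 160
```

```text
13.0167 [ 537.8 -199.7   -5.8] toolx yaw -79.18 [-1.9  1.1  3.9] 15.1 [-0.07  0.52 -0.36  0.   -0.69  0.26]
scene pts near tool axis, z percentiles 0,2,10: [13.4 14.7 15.2] 410 tcp [ 537.8 -199.7   -5.8]
```

View pics/s16.png

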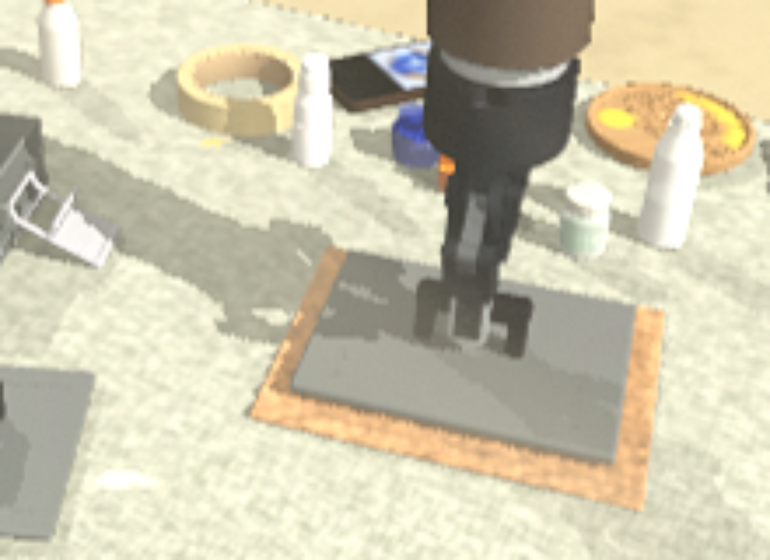

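The lid rests on the mat: force reversed to +3.9 N and it sits flat. Now I release and rise straight up.

{"op": "apply_moves", "data": {
  "plan": [-1,0,0,0,0,-1,0,0,0,0,-1,0,0,0,0,-1,0,0,0,0,-1,0,0,0,0,-1,0,0,0,0]
}}

```text
clock: 13.62
position: [537.7, -199.7, -6.9]
ee_rot: [0.771, -0.637, 0.0, 0.0]
contact_force: [0.1, -1.2, 0.2]
gripper_width: 84.7
```

{"op": "apply_moves", "data": {
  "plan": [-1,0,0,0.01,0,-1,0,0,0.03,0,-1,0,0,0.06,0,-1,0,0,0.1,0,-1,0,0,0.14,0,-1,0,0,0.17,0,-1,0,0,0.2,0,-1,0,0,0.2,0]
}}

```text
clock: 14.28
position: [541.5, -200.9, 201.8]
ee_rot: [0.771, -0.637, 0.007, -0.003]
contact_force: [0.5, 0.1, 0.9]
gripper_width: 85.2
```

{"op": "apply_moves", "data": {
  "plan": [-1,-0.03,0.03,0,0,-1,-0.06,0.06,0,0,-1,-0.09,0.09,0,0,-1,-0.11,0.11,0,0,-1,-0.11,0.13,0,0,-1,-0.11,0.15,0,0,-1,-0.11,0.15,0,0]
}}

```text
clock: 14.87
position: [427.5, -47.7, 194.3]
ee_rot: [0.772, -0.636, 0.001, -0.001]
contact_force: [0.4, -0.6, -0.3]
gripper_width: 85.5
```

```bash
python3 tip.py 17 60 130 390 170
python3 - <<'E'
from h import *
from bench import arm
t=arm.get_image("top");np.savez("top17.npz",**t)
cv2.imwrite("pics/t17.png",cv2.convertScaleAbs(t["color"],alpha=1.8)[:,:,::-1])
cv2.imwrite("pics/s17.png",cv2.resize(cv2.imread("pics/s17.png"),(780,340)))
for n,d in(("scene",load("scene17")),("top",t)):
    P=pts(d);h=cv2.cvtColor(d["color"],cv2.COLOR_RGB2HSV)
    m=(abs(P[...,0]-537)<95)&(abs(P[...,1]+201)<110)&(P[...,2]>9)&(P[...,2]<25)&(h[...,1]<60)
    m=cv2.morphologyEx(m.astype(np.uint8),cv2.MORPH_OPEN,np.ones((3,3)))
    c=max(cv2.findContours(m,0,1)[0],key=cv2.contourArea);q=P[m>0]
    A=np.c_[q[:,:2],np.ones(len(q))];f=np.linalg.lstsq(A,q[:,2],rcond=None)[0]
    print(n,"z",np.median(q[:,2]),"tilt",np.hypot(f[0],f[1]).round(3),cv2.minAreaRect(np.array([onz(d,p[0],17)[:2] for p in c],np.float32)))
    s=(abs(P[...,0]-537)<60)&(abs(P[...,1]+201)<60)&(P[...,2]>38)&(P[...,2]<60);q=P[s];print(" handle z",np.percentile(q[:,2],[50,95]).round(1),cv2.minAreaRect(q[:,:2].astype(np.float32)))
E
```

```text
14.8667 [427.5 -47.7 194.3] toolx yaw -79.01 [ 0.4 -0.6 -0.3] 85.5 [ 0.27  0.05 -0.45 -0.   -1.08 -0.08]
scene pts near tool axis, z percentiles 0,2,10: [299.1 301.3 307.5] 166 tcp [427.6 -49.2 193.8]
scene z 15.84135712322789 tilt 0.005 ((531.8626708984375, -201.0811767578125), (139.09042358398438, 174.0664825439453), 10.751480102539062)
 handle z [49.  51.7] ((534.654296875, -200.1077423095703), (19.17580223083496, 63.93051528930664), 12.889509201049805)
top z 17.7450362034477 tilt 0.001 ((538.6986083984375, -201.52146911621094), (133.67453002929688, 173.68548583984375), 10.830531120300293)
 handle z [51.9 55.4] ((539.7091674804688, -200.806640625), (16.316347122192383, 63.293540954589844), 10.745007514953613)
```

View pics/s17.png

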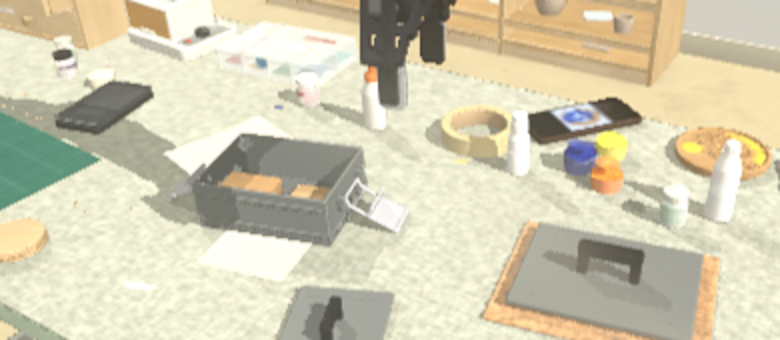

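View pics/t17.png

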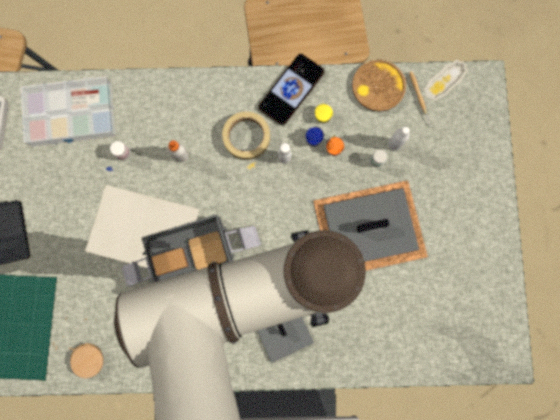

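The lid lies flat and centred on the mat. Both clips are open: right at top (243,238), left at (137,272). The bystanders are where they started, and the arm is clear. Handing in.

```bash
python3 -c "
from bench import arm
print(arm.job_done())"
```

```text
the job is handed in; nothing more can be done
None
```

I flipped both clips open, lifted the larger lid off by its handle and lowered it onto the cork mat, still held until it touched. Then I released it, backed the arm clear and handed the job in at about 15 s.

**Last checks:**
- **Position:** the lid's centre is within about 2 mm of the mat's, comparing each camera with its own mat measurement, and the yaw matches within about 0.2°.
- **Flatness:** the lid's tilt is at most 0.005 rad. The plate top is at 16–18 mm, with the handle up.
- **Clips:** both look fully folded open in the scene and top views. I judged this by eye and did not measure the joint angles.
- **Bystanders:** the tape roll, glue, spray and jar look unmoved in the top view compared with the start.

**Disagreements:**
- **Finger length:** the real finger ends sit about 33 mm behind the reported TCP. My first push therefore passed over the left tab without touching it. I measured the offset with both cameras and used it from then on.
- **Camera bias:** the top and scene views differ by 4–7 mm in absolute x, so I centred the lid relative to the mat within each view.

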